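Set the bottle rack's sliding leg to its mark and close the cam lever

TASK

Take hold of the flat cross-bar at the end of the bottle rack's sprung sliding leg and pull the leg out until its pointer is level with the marker tab on the ruler strip, leaving the tab where it is. Hold the leg there (its spring draws it back if you let go) and, still holding the bar at the mark, slide the same hand along the bar so that it pushes the long black cam lever round until it is fully closed, square to the bar. Finish while still holding the bar with the pointer at the mark and the lever closed, and do not disturb the bottles, jars, mug and cap.

Things in the scene. Friction and masses are not known exactly. Their poses are not given: they have to be found in the camera images.
- rack: Steel bottle rack fixed on the bench, 280 mm long (x), 232 mm wide (y), deck 60 mm high. Origin on the bench under the middle of its front edge; x points from that edge back under the deck (the leg comes out along -x), z up. An aluminium ruler strip, 22 mm wide, 50 mm high, sticks out in front at y = -155 mm, to x = -150 mm. A bottle and a jar stand on the deck at x over 150 mm
- bar_centre (a point): Centre of the leg's aluminium cross-bar: 230 mm long (rack's y), 12 mm thick (rack's x), 40 to 60 mm above the bench; axes as the rack's; moves only along the rack's x. Leg fully in: x = -50 mm, y = 0 in the rack's frame, 44 mm clear of the front edge. Free above and below, but the lever passes 4 mm over it and 18 mm rubber feet and the leg's tubes are at y = +-105 mm
- leg (a joint): How far the leg is pulled out, m: 0 fully in (as it starts), stop at 0.095. A spring draws it back in with 3 N (in) to 5.5 N (fully out)
- pointer (a point): Tip of the thin steel pointer on the bar's -y end, 142 mm from the bar's centre, 5.5 mm above its centre height. Moves with the leg
- mark (a point): Line of the dark marker tab (10 mm long, 24 mm wide, with a thin upright blade) on the ruler strip. The leg is at the mark when the pointer is level with it: same x in the rack's frame. That is 30 to 60 mm further out (-x) than the pointer with the leg fully in. The tab is stiff (25 N); do not shift it
- lever (a joint): Angle of the black cam lever, rad: 0 fully closed (a stop; lever straight along the rack's -x, at y = -60 mm), grows as the tip swings towards the rack's +y; opens to 0.62 at most. It stays where it is left and takes about 0.22 N m to turn
- lever_pivot (a point): On the black cam lever's upright pivot axis, fixed on the rack at x = 0, y = -60 mm, 69 mm above the bench (mid-height of the arm). The arm is 14 mm wide, 64.5 to 73.5 mm above the bench, and runs level from the pivot over the bar to its tip
- lever_tip (a point): End of the lever's centre line, 180 mm from the pivot. The hand pushes the arm from its +y side where it crosses the bar
- rack_bottle: Bystander: amber bottle 190 mm tall standing on the rack; origin at the centre of its underside. Leave alone
- rack_jar: Bystander: open glass jar 120 mm tall standing on the rack; origin at the centre of its underside. Leave alone
- bottle_cap: Bystander: black bottle cap, 32 mm across, 18 mm high, lying in front of the bar; origin at the centre of its underside. Leave alone
- clip_jar: Bystander: squat amber jar 96 mm across and 140 mm tall on the bench; origin at the centre of its underside. Leave alone
- cordial_bottle: Bystander: amber bottle 250 mm tall on the bench; origin at the centre of its underside. Leave alone
- mason_jar: Bystander: tall empty glass jar on the bench; origin at the centre of its underside. Leave alone
- funnel_cup: Bystander: white mug on the bench; origin at the centre of its underside. Leave alone

How it is judged:
By the outcome, as a careful person would: the job done as asked, in the order asked, and still so for the second after the job is handed in, while the arm keeps its last pose, push and grip.
It also fails if it takes over 40 s, if anything falls off the work surface, if the arm or the gripper's body presses on something with over 40 N, if the wrist force passes 120 N, or if a joint passes its speed limit or range.

ROBOT

A 7-joint arm with a two-finger parallel gripper is mounted at the origin on the work surface. World frame = base frame: x ahead of the robot, y to its left, z up, the work surface at z = 0. Lengths are in m, angles in rad, forces in N, time in s.
With the tool pointing down it reaches from about 0.4 to 0.75 m from the base axis. Payload 19.5 kg.
Tool frame: the origin (TCP) lies at the very end of the fingers, on their centre line; the grasp point (between the pads) lies 19 mm behind it; x points along the fingers, y is the direction in which the jaws open and shut, and the axes are right-handed (so a half turn about x gives the same grasp; the last joint's range is limited). The gripper opens to 85 mm and grips with 20 to 120 N. Pads are 22 mm wide; open, the fingers measure 114 mm over their backs; the gripper's body (76 mm by 85 mm) begins 54 mm behind the grasp point. The pads swing forward as they close: fully open they stand 13 mm farther back than shut.
Start: joints at [1.229, 0.707, -0.028, 1.485, 0.022, 0.951, -0.075], TCP at [0.17, -0.549, 0.231] pointing down, gripper open.
Joint ranges: [-2.71, 2.71], [-0.32, 2.16], [-1.57, 1.52], [0, 2.45], [-1.46, 4.6], [0, 2.02], [-2.83, 2.83]. Speed limits (rad/s): [1.89, 1.89, 2.57, 2.57, 3.01, 3.01, 3.01].

INTERFACE

Orientations are given as a 3x3 rotation matrix whose columns are the frame's x, y, z axes.
In Python, from plant import status, viewer, ctrl, nets gives the robot as it stands.
- The arm moves only by the tool move_arm, never from a script. Its argument "increments" is a list of rows, each a list of 3 entries, a list of its own where there are three numbers: the shift along the tool's x, y, z in cm, then the turn, a rotation vector about the tool's x, y, z in degrees, then the closure in counts, from 0 (fully open) to 255 (shut). A call has 1 to 5 rows; each row shifts and turns the commanded pose from where the row before left it, along the tool's axes as they then stand; what a row does not reach is not made up. A row lasts 1/12 s, in which the tool goes at most 41.7 mm and 7.16 degrees, less where a joint would pass 70% of its speed; a pose out of reach is approached as far as the arm can. A call is refused whole if a number of a shift passes 4.17 or a number of a turn 7.16, either way. A call with a gripper value outside its range is refused whole. The fingers move at their own pace and stop on an object; "force" is the grip in N (left out, the last holds). Time passes only in rows, so rows that do not move let the fingers close. It gives the time, the measured TCP pose, the force and the opening at its end, in the units of the state.
- status.read_state(): the state, without advancing time (a new reading comes with each control period).
- viewer.grab_frame(name): name is "scene" or "top"; returns a dict with "img" (420x560x3 uint8, blue, green, red), "range_z" (420x560 float32, m along the optical axis (not along the pixel's ray), 0 where there is no reading), "fx", "fy", "cx", "cy" (pixels), "k1" (the pictures are not rectified: a ray, as slopes to the right and down, at radius r is drawn at 1 + k1 r^2 times it, then the intrinsics apply), "R" (3x3) and "t" (3): a world point X has camera coordinates R X + t. Camera axes: x right, y down, z forward; pixel columns grow to the right and rows downward; lengths in m; the calibration is good to about 2 mm. A picture is of the moment at which its call begins.
- ctrl.finish_job(): hands the job in, once; it reports no verdict.
Trained networks look in a picture, given as the dict that the camera call returned (one of the last four; its "shot" number tells which), for a name from the list of things; names that differ only in an ending like _2 or _b are one class to them, and where a whole thing is asked for, a point or a joint stands for the part that bears it (a point fixed in the world has none). Each returns a list of dicts, best first, with "score" (0 to 1); they miss things now and then, are a little off and sometimes report something else, mostly with a low value. They report only what shows in the picture. A call takes as long as a camera call.
- nets.search_frame(picture, label): "at" ([column, row] in pixels, amid what is visible of it).
- nets.regions_of(picture, label): "mask" (420x560 bool, what is visible of it) and "at" ([column, row] in pixels, amid what is visible of it).
- nets.landmark_of(picture, label): "at" ([column, row] in pixels: a listed point, or the origin of a listed thing).
The state is a dict: "clock": time; "joint_pos": joint angles; "joint_velocities": joint speeds; "joint_torque": joint torques, N m; "tool_pos": TCP position; "tool_rot": TCP orientation; "wrist_force": force on the tool from outside, world axes, zero at the start; "moment": the same for the moment, N m; "opening": finger opening in m.
Only numpy, scipy, OpenCV 4.12 (cv2) and the standard library are available. Lean on these libraries where they do the work, as an engineer would, in place of code of your own. Each camera call takes 0.05 s, during which the arm holds its last target. There are 200 camera calls.

## Working session

There is one attempt and no reset: what is moved stays moved. The work goes in short steps, Python scripts to look and compute and a tool call to move; the robot and the scene stay as the last step left them, time stands still between calls to the robot, and variables do not carry over. Pictures are saved under pics/ and viewed, about 8 in all and at most 12, crops included, and the job is handed in when it is done.

Besides the shell and the picture viewer there is one more tool, called after ">>>" as name(argument=value, ...) on one line, values as JSON. move_arm: Moves the arm, as the interface text tells. Its arguments: {"type":"object","properties":{"increments":{"type":"array","items":{"type":"array"}},"force":{"type":"number"}},"required":["increments"]}

```bash
mkdir -p pics; ls
cat > h.py <<'E'
import numpy as np, cv2
from plant import status, viewer, ctrl, nets
def ray(f,uv):
    x=(uv[0]-f['cx'])/f['fx']; y=(uv[1]-f['cy'])/f['fy']
    rd=np.hypot(x,y); r=rd
    for _ in range(20): r=rd/(1+f['k1']*r*r)
    s=r/rd if rd>0 else 1
    return np.array([x*s,y*s,1.])
def atz(f,uv,z):
    R=np.array(f['R']);t=np.array(f['t']); c=-R.T@t; d=R.T@ray(f,uv)
    return c+d*(z-c[2])/d[2]
def dep(f,uv):
    R=np.array(f['R']);t=np.array(f['t'])
    z=f['range_z'][int(round(uv[1])),int(round(uv[0]))]
    return R.T@(ray(f,uv)*z-t) if z>0 else None
def proj(f,X):
    p=np.array(f['R'])@np.array(X)+np.array(f['t']); x=p[:2]/p[2]; x=x*(1+f['k1']*(x@x))
    return np.array([x[0]*f['fx']+f['cx'],x[1]*f['fy']+f['cy']])
E
python3 - <<'E'
from h import *
np.set_printoptions(precision=4,suppress=True)
zs=dict(rack=0,bar_centre=.05,pointer=.0555,mark=.05,lever_pivot=.069,lever_tip=.069,bottle_cap=0,clip_jar=0,cordial_bottle=0,mason_jar=0,funnel_cup=0)
for n in('scene','top'):
    f=viewer.grab_frame(n); cv2.imwrite(f'pics/{n}0.png',f['img'])
    print(n,-np.array(f['R']).T@f['t'])
    for l,z in zs.items():
        for r in nets.landmark_of(f,l)[:2]:
            print(l,r['at'],round(r['score'],2),atz(f,r['at'],z),dep(f,r['at']))
print(status.read_state())
E
```

```text
pics
scene [ 0.8622 -0.5195  0.9223]
rack [315.9, 217.3] 0.83 [0.56   0.0591 0.    ] [0.5787 0.0232 0.0572]
bar_centre [301.6, 210.8] 0.91 [0.5374 0.0239 0.05  ] [0.5407 0.0183 0.059 ]
pointer [352.2, 240.7] 0.87 [0.6826 0.0172 0.0555] [0.6823 0.0182 0.0538]
pointer [183.6, 257.1] 0.49 [ 0.3944 -0.2398  0.0555] [ 0.4044 -0.2457  0.074 ]
lever_pivot [340.4, 205.0] 0.9 [0.6113 0.0806 0.069 ] [0.6142 0.0737 0.0788]
lever_tip [264.6, 230.4] 0.98 [ 0.5057 -0.084   0.069 ] [ 0.4766 -0.0484 -0.0008]
bottle_cap [256.9, 264.2] 0.7 [ 0.5192 -0.1363  0.    ] [ 0.5238 -0.1415  0.0125]
clip_jar [184.4, 258.8] 0.83 [ 0.3692 -0.2242  0.    ] [ 0.404 -0.245  0.065]
cordial_bottle [167.0, 343.6] 0.77 [ 0.4793 -0.3969  0.    ] [ 0.5115 -0.4072  0.0775]
cordial_bottle [373.4, 153.6] 0.49 [0.5738 0.3409 0.    ] [0.6037 0.2517 0.0956]
mason_jar [115.1, 304.2] 0.73 [ 0.3228 -0.3981  0.    ] [ 0.3642 -0.4074  0.0707]
funnel_cup [239.5, 341.8] 0.82 [ 0.602  -0.3063  0.    ] [ 0.6033 -0.3073  0.0044]
top [ 0.2777 -0.0359  1.2813]
rack [268.4, 142.0] 0.68 [0.7008 0.0166 0.    ] [ 0.7017  0.0167 -0.0027]
rack 
[... 1160 characters left out ...]
 0.3123 -0.3586  0.1529]
funnel_cup [305.9, 210.5] 0.47 [ 0.5151 -0.0838  0.    ] [ 0.5153 -0.0838 -0.0007]
{'clock': 1.2, 'joint_pos': array([ 1.2293,  0.7065, -0.0276,  1.4846,  0.022 ,  0.9509, -0.0755]), 'joint_velocities': array([ 0.0007, -0.0009, -0.0011, -0.0002,  0.0007, -0.0008,  0.0005]), 'joint_torque': array([  0.0017, -88.3005,   1.2344, -23.6381,   0.0171,   0.0017,
        -0.    ]), 'tool_pos': array([ 0.1698, -0.5493,  0.2313]), 'tool_rot': array([[-0.    ,  0.2953, -0.9554],
       [ 0.0001, -0.9554, -0.2953],
       [-1.    , -0.0001,  0.    ]]), 'wrist_force': array([ 0.1031, -0.8586,  0.807 ]), 'moment': array([ 0.0195, -0.0351,  0.0166]), 'opening': 0.08567331488199371}
```

Run:
```python
import cv2
a=cv2.imread('pics/scene0.png')[110:370,80:480]; b=cv2.imread('pics/top0.png')[80:300,120:460]
cv2.imwrite('pics/scene_c.png',cv2.resize(a,None,fx=2,fy=2,interpolation=2)); cv2.imwrite('pics/top_c.png',cv2.resize(b,None,fx=2.35,fy=2.35,interpolation=2))
```

```text
(no output)
```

View pics/scene_c.png

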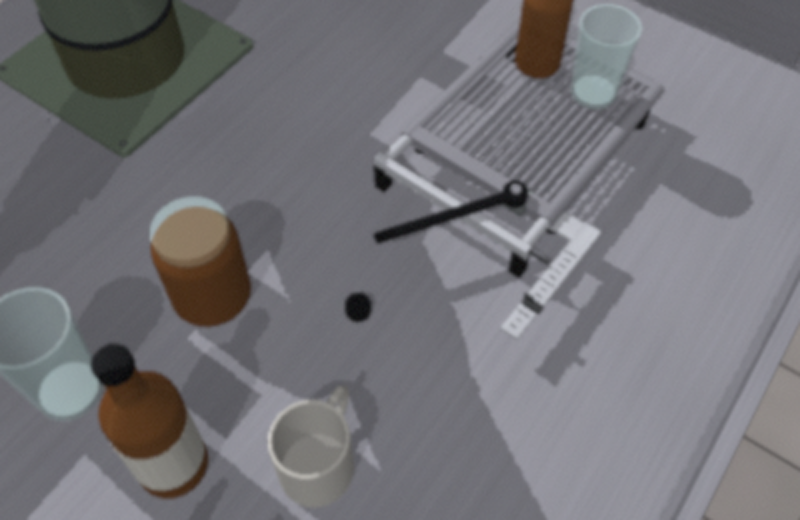

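View pics/top_c.png

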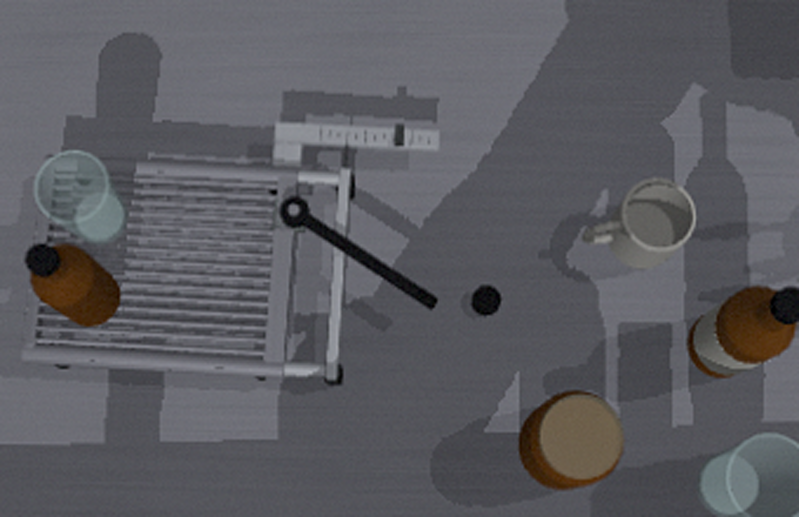

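Scene crop: bar from (380,160) to (525,245), lever pivot (515,193) with its tip at (378,237), tab at (533,302), ruler end at (510,330). The top crop agrees: the leg comes out along about world -y, and the cap is just beyond the lever tip at (486,300). Next I fit the rack pose and look closely at the ruler.

Run:
```python
from h import *
from scipy.optimize import least_squares
np.set_printoptions(precision=4,suppress=True)
F={n:viewer.grab_frame(n) for n in('scene','top')}
s=F['scene'];t=F['top']
obs=[(s,(301.6,210.8),(-.05,0,.05)),(s,(352.2,240.7),(-.05,-.142,.0555)),(t,(269.9,139.9),(-.05,-.142,.0555)),
(s,(340.4,205),(0,-.06,.069)),(t,(243.6,170.2),(0,-.06,.069)),(t,(306.8,139.6),(-.15,-.155,.05)),(s,(335,275),(-.15,-.155,.05)),
(t,(266.8,152.5),(-.05,-.115,.06)),(t,(262.2,240.8),(-.05,.115,.06))]
def W(p,X): c,sn=np.cos(p[2]),np.sin(p[2]); return np.array([p[0]+c*X[0]-sn*X[1],p[1]+sn*X[0]+c*X[1],X[2]])
fun=lambda p:np.concatenate([proj(f,W(p,X))-uv for f,uv,X in obs])
r=least_squares(fun,[.56,.066,1.57],loss='soft_l1'); p=r.x; print(p); print(fun(p).reshape(-1,2))
for f,uv in((s,(264.6,230.4)),(t,(306.4,209.5))):
    q=atz(f,uv,.069)-W(p,(0,-.06,.069)); c,sn=np.cos(p[2]),np.sin(p[2]); l=np.array([c*q[0]+sn*q[1],-sn*q[0]+c*q[1]]); print('lever',l,np.hypot(*l),np.arctan2(l[1],-l[0]))
for f,uv in((s,(346.5,261)),(t,(290.2,137))):
    for z in(.05,.06):
        q=atz(f,uv,z)-W(p,(0,0,z));c,sn=np.cos(p[2]),np.sin(p[2]); print('tab',z,[c*q[0]+sn*q[1],-sn*q[0]+c*q[1]])
np.save('p.npy',p)
# overlay crops
def crop(f,ctr,k):
    h=45; u,v=map(int,ctr); im=cv2.resize(f['img'][v-h:v+h,u-h:u+h],None,fx=k,fy=k,interpolation=cv2.INTER_CUBIC)
    im=cv2.convertScaleAbs(im,alpha=1.6)
    def m(X,c):
        q=(proj(f,W(p,X))-[u-h,v-h]+.5)*k; cv2.drawMarker(im,tuple(int(a) for a in q),c,0,10,1)
    for x in(-.15,-.05):
        for y in(-.166,-.144): m((x,y,.05),(0,0,255))
    m((-.05,-.142,.0555),(0,255,0)); 
    for x in(-.056,-.044):
        for y in(-.115,0): m((x,y,.06),(255,255,0))
    m((0,-.06,.0735),(255,0,255))
    return im
cv2.imwrite('pics/fit.png',np.hstack([crop(s,(340,240),4.4),crop(t,(275,155),4.4)]))
```

```text
[0.5433 0.0731 1.5348]
[[ 1.2303  1.0016]
 [ 0.4647 -0.0796]
 [-2.9375  1.7499]
 [-4.9319  1.0861]
 [ 1.4798  0.1645]
 [-0.7343 -0.4381]
 [-1.6911  0.5565]
 [-0.4664 -1.2942]
 [-0.738   0.4708]]
lever [-0.1583  0.0919] 0.1830482959647037 0.5259151890246028
lever [-0.1568  0.0928] 0.18219694169869674 0.5345066865511533
tab 0.05 [np.float64(-0.10124604503634524), np.float64(-0.158466411817043)]
tab 0.06 [np.float64(-0.10674330830591491), np.float64(-0.1605472540366779)]
tab 0.05 [np.float64(-0.10889986909096529), np.float64(-0.15901137064047188)]
tab 0.06 [np.float64(-0.10897716532427909), np.float64(-0.15559588538257013)]
```

View pics/fit.png

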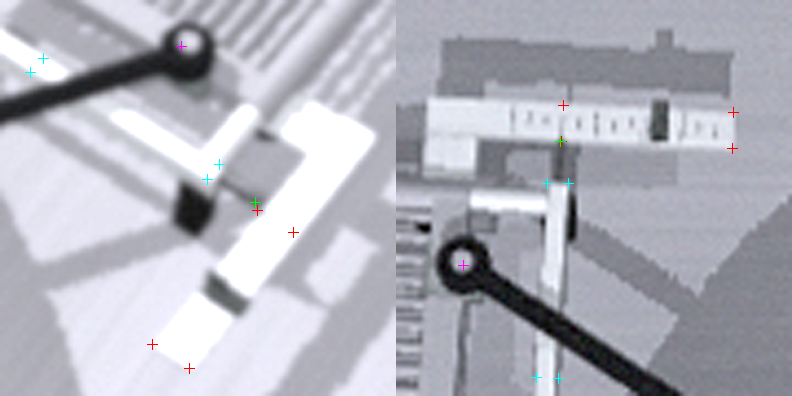

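The fit agrees to about 1–2 px in both views. The tab is near rack x = -0.108, so the pull is about 58 mm, and the lever is at about 0.53 rad. I'll grasp the bar at rack y ≈ +0.062 with the jaws part closed. First I raise the arm and turn the tool.

>>> move_arm(increments=[[[-3.5,0,0],[6.43,0,0],135],[[-3.5,0,0],[6.43,0,0],135],[[-3.5,0,0],[6.43,0,0],135],[[0,-1.5,-0.8],[0,0,0],135],[[0,-2.9,-1.45],[0,0,0],135]], force=60)

```text
clock: 1.72
tool_pos: [0.1927, -0.5077, 0.3372]
tool_rot: [[-0.0, -0.041, -0.999], [-0.003, -0.999, 0.041], [-1.0, 0.003, 0.0]]
wrist_force: [1.0, -0.1, -1.0]
opening: 0.0403
```

>>> move_arm(increments=[[[0,-3,-1.5],[0,0,0],135],[[0,-3,-1.5],[0,0,0],135],[[0,-3,-1.5],[0,0,0],135],[[0,-3,-1.5],[0,0,0],135],[[0,-3,-1.5],[0,0,0],135]])

```text
clock: 2.13
tool_pos: [0.2748, -0.3576, 0.3364]
tool_rot: [[0.0, -0.037, -0.999], [-0.0, -0.999, 0.037], [-1.0, 0.0, -0.0]]
wrist_force: [2.2, -0.9, -0.1]
opening: 0.0401
```

>>> move_arm(increments=[[[0,-3,-1.5],[0,0,0],135],[[0,-3,-1.5],[0,0,0],135],[[0,-3,-1.5],[0,0,0],135],[[0,-3,-1.5],[0,0,0],135],[[0,-3,-1.5],[0,0,0],135]])

```text
clock: 2.55
tool_pos: [0.3554, -0.2104, 0.3365]
tool_rot: [[0.0, -0.037, -0.999], [-0.0, -0.999, 0.037], [-1.0, 0.0, -0.0]]
wrist_force: [1.4, -0.9, -0.6]
opening: 0.04
```

>>> move_arm(increments=[[[0,-3,-1.5],[0,0,0],135],[[0,-3,-1.5],[0,0,0],135],[[0,-3,-1.5],[0,0,0],135],[[0,-3,-1.5],[0,0,0],135],[[0,-3,-1.3],[0,0,0],135]])

```text
clock: 2.97
tool_pos: [0.434, -0.063, 0.3364]
tool_rot: [[0.0, -0.037, -0.999], [0.0, -0.999, 0.037], [-1.0, -0.0, -0.0]]
wrist_force: [1.0, -0.5, 0.5]
opening: 0.0399
```

>>> move_arm(increments=[[[0,-2.5,-1.3],[0,0,0],135],[[0,-2.5,-1.3],[0,0,0],135],[[0,-1.2,-0.6],[0,0,0],135],[[0,0,0],[0,0,0],135],[[0,0,0],[0,0,0],135]])

```text
clock: 3.38
tool_pos: [0.4676, -0.0038, 0.3362]
tool_rot: [[-0.0, -0.036, -0.999], [-0.0, -0.999, 0.036], [-1.0, 0.0, 0.0]]
wrist_force: [-0.4, -0.7, 0.3]
opening: 0.0399
```

>>> move_arm(increments=[[[2.5,-1.5,-0.55],[0,0,0],135],[[4,-1.5,-0.55],[0,0,0],135],[[4,0,0],[0,0,0],135],[[4,0,0],[0,0,0],135],[[4,0,0],[0,0,0],135]])

```text
clock: 3.8
tool_pos: [0.4791, 0.0241, 0.1514]
tool_rot: [[0.001, -0.038, -0.999], [-0.0, -0.999, 0.038], [-1.0, 0.0, -0.001]]
wrist_force: [1.8, 0.1, 0.1]
opening: 0.0404
```

>>> move_arm(increments=[[[3,0,0],[0,0,0],135],[[1,0,0],[0,0,0],135],[[0,0,0],[0,0,0],135]])

```text
clock: 4.05
tool_pos: [0.4783, 0.0239, 0.1107]
tool_rot: [[-0.004, -0.038, -0.999], [-0.001, -0.999, 0.038], [-1.0, 0.001, 0.004]]
wrist_force: [0.0, 0.1, -0.1]
opening: 0.0401
```

Run:
```python
from h import *
np.set_printoptions(precision=4,suppress=True)
st=status.read_state(); print(st['tool_pos'])
s=viewer.grab_frame('scene');t=viewer.grab_frame('top')
p=np.load('p.npy')
def W(X): c,sn=np.cos(p[2]),np.sin(p[2]); return np.array([p[0]+c*X[0]-sn*X[1],p[1]+sn*X[0]+c*X[1],X[2]])
def crop(f,ctr,h=50,k=4):
    u,v=map(int,ctr); im=cv2.resize(f['img'][v-h:v+h,u-h:u+h],None,fx=k,fy=k,interpolation=cv2.INTER_CUBIC)
    im=cv2.convertScaleAbs(im,alpha=1.6)
    def m(X,c):
        q=(proj(f,X)-[u-h,v-h]+.5)*k; cv2.drawMarker(im,tuple(int(a) for a in q),c,0,10,1)
    m(st['tool_pos'],(0,0,255))
    for x in(-.056,-.044):
        for y in(-.115,0,.062,.115): m(W((x,y,.06)),(255,255,0))
    return im
cv2.imwrite('pics/pre.png',np.hstack([crop(s,proj(s,W((-.05,.05,.06)))),crop(t,proj(t,W((-.05,.05,.06))))]))
```

```text
[0.4783 0.0239 0.1107]
```

View pics/pre.png

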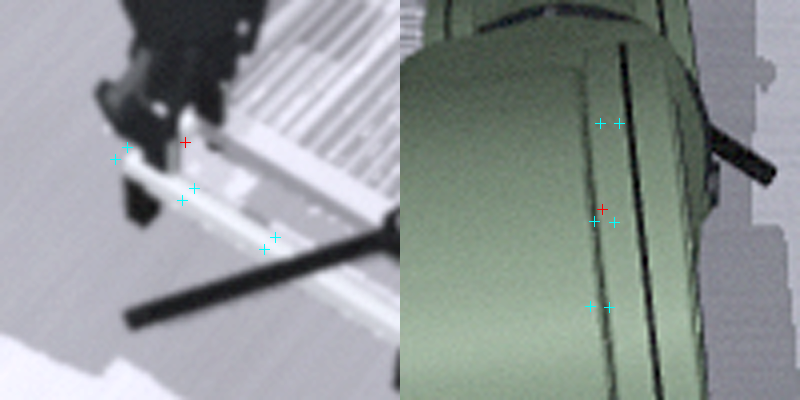

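The scene crop shows the fingers straddling the bar, with the TCP at (185,142), well on the +y side of the lever. In the top view the arm hides the grasp. I'll go down.

>>> move_arm(increments=[[[2.5,0,0],[0,0,0],135],[[2.5,0,0],[0,0,0],135],[[2,0,0],[0,0,0],135],[[1,0,0],[0,0,0],135],[[0,0,0],[0,0,0],135]])

```text
clock: 4.57
tool_pos: [0.4794, 0.0249, 0.0323]
tool_rot: [[-0.001, -0.037, -0.999], [-0.0, -0.999, 0.037], [-1.0, 0.0, 0.001]]
wrist_force: [0.5, -0.8, -0.0]
opening: 0.0403
```

>>> move_arm(increments=[[[0,0,0],[0,0,0],255],[[0,0,0],[0,0,0],255],[[0,0,0],[0,0,0],255],[[0,0,0],[0,0,0],255],[[0,0,0],[0,0,0],255]], force=60)

```text
clock: 4.98
tool_pos: [0.4802, 0.0255, 0.0342]
tool_rot: [[0.002, -0.037, -0.999], [0.001, -0.999, 0.037], [-1.0, -0.001, -0.002]]
wrist_force: [-1.6, 3.3, 12.8]
opening: 0.011
```

>>> move_arm(increments=[[[-0.15,0.5,0],[0,0,0],255],[[0,1,0],[0,0,0],255],[[0,1.2,0],[0,0,0],255],[[0,1.2,0],[0,0,0],255],[[0,0.9,0],[0,0,0],255]])

```text
clock: 5.4
tool_pos: [0.4779, -0.0231, 0.0344]
tool_rot: [[0.0, -0.037, -0.999], [0.001, -0.999, 0.037], [-1.0, -0.001, -0.0]]
wrist_force: [2.6, 6.0, -21.3]
opening: 0.0109
```

>>> move_arm(increments=[[[0,0.2,0],[0,0,0],255],[[0,0,0],[0,0,0],255],[[0,0,0],[0,0,0],255]])

```text
clock: 5.65
tool_pos: [0.4778, -0.0242, 0.0344]
tool_rot: [[0.0, -0.037, -0.999], [0.001, -0.999, 0.037], [-1.0, -0.001, -0.0]]
wrist_force: [2.2, 4.6, -16.5]
opening: 0.0105
```

```bash
cat > look.py <<'E'
from h import *
import sys
np.set_printoptions(precision=4,suppress=True)
st=status.read_state(); print(st['tool_pos'],st['wrist_force'],st['opening'])
p=np.load('p.npy'); c,sn=np.cos(p[2]),np.sin(p[2])
def W(X): return np.array([p[0]+c*X[0]-sn*X[1],p[1]+sn*X[0]+c*X[1],X[2]])
def L(w): q=w[:2]-p[:2]; return np.array([c*q[0]+sn*q[1],-sn*q[0]+c*q[1]])
print('tcp rack',L(st['tool_pos']))
ims=[]
for n in('scene','top'):
    f=viewer.grab_frame(n)
    for l,z in(('pointer',.0555),('mark',.0555),('lever_tip',.069),('bar_centre',.05),('lever_pivot',.069)):
        print(n,l,[(np.array(r['at']),round(r['score'],2),L(atz(f,r['at'],z))) for r in nets.landmark_of(f,l)[:1]])
    u,v=map(int,proj(f,W((-.10,-.11,.055)))); h=35;k=400/70
    im=f['img'][v-h:v+h,u-h:u+h]; ims.append(cv2.convertScaleAbs(cv2.resize(im,(400,400),interpolation=cv2.INTER_CUBIC),alpha=1.5)); print(n,'crop origin',u-h,v-h,'scale',k)
cv2.imwrite(sys.argv[1],np.hstack(ims))
E
python3 look.py pics/pull1.png
```

```text
[ 0.4778 -0.0242  0.0344] [  2.1937   4.6256 -16.5201] 0.010490838490013664
tcp rack [-0.0995  0.0619]
scene pointer [(array([342. , 255.6]), 0.76, array([-0.0986, -0.144 ]))]
scene mark [(array([340.1, 259.8]), 0.38, array([-0.1104, -0.1465]))]
scene lever_tip [(array([269.7, 227.9]), 0.94, array([-0.1457,  0.0268]))]
scene bar_centre [(array([293.4, 224.4]), 0.63, array([-0.0938, -0.0038]))]
scene lever_pivot [(array([337. , 204.4]), 0.86, array([ 0.0065, -0.0602]))]
scene crop origin 294 213 scale 5.714285714285714
top pointer [(array([288.8, 143.1]), 0.67, array([-0.1061, -0.1406]))]
top mark [(array([291. , 140.7]), 0.62, array([-0.1114, -0.1473]))]
top lever_tip []
top bar_centre [(array([357.1, 267.3]), 0.56, array([-0.2871,  0.1681]))]
top lever_pivot [(array([360.1, 267.6]), 0.33, array([-0.2918,  0.17  ]))]
top crop origin 250 119 scale 5.714285714285714
```

View pics/pull1.png

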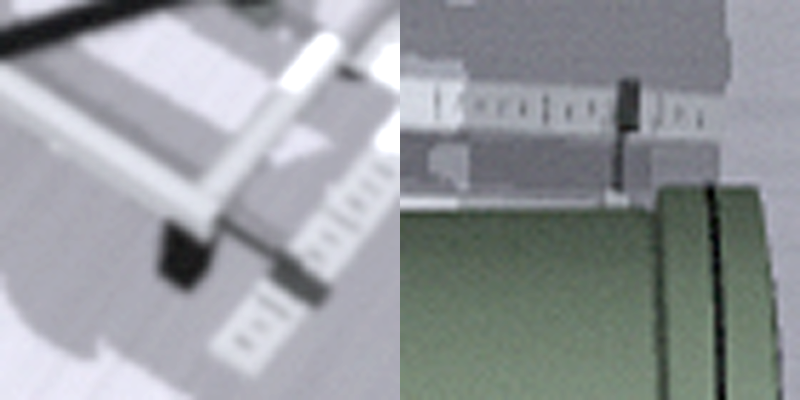

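The pointer line (top crop, column ~621) is just inboard of the tab's centre (column ~628), so about 3 mm remains. I'll lower slightly to ease the vertical load and rectify the ruler zone for a sharper measurement.

>>> move_arm(increments=[[[0.07,0.2,0],[0,0,0],255],[[0,0,0],[0,0,0],255],[[0,0,0],[0,0,0],255]])

```text
clock: 6.5
tool_pos: [0.4777, -0.0271, 0.0342]
tool_rot: [[0.001, -0.037, -0.999], [-0.0, -0.999, 0.037], [-1.0, 0.0, -0.001]]
wrist_force: [-1.7, 4.2, 14.8]
opening: 0.0109
```

```bash
cat > rect.py <<'E'
from h import *
import sys
np.set_printoptions(precision=4,suppress=True,linewidth=200)
p=np.load('p.npy'); c,sn=np.cos(p[2]),np.sin(p[2])
def rect(f,z,x0,x1,y0,y1,mm=.0002):
    xs=np.arange(x1,x0,-mm); ys=np.arange(y0,y1,mm)  # cols: x decreasing (outward to right); rows: y
    X,Y=np.meshgrid(xs,ys)
    P=np.stack([p[0]+c*X-sn*Y,p[1]+sn*X+c*Y,np.full_like(X,z)],-1)@np.array(f['R']).T+np.array(f['t'])
    a=P[...,:2]/P[...,2:]; a=a*(1+f['k1']*(a**2).sum(-1,keepdims=True))
    return xs,ys,cv2.remap(f['img'],(a[...,0]*f['fx']+f['cx']).astype(np.float32),(a[...,1]*f['fy']+f['cy']).astype(np.float32),cv2.INTER_LINEAR)
if __name__=='__main__':
    st=status.read_state(); print(st['tool_pos'],st['wrist_force'])
    out=[]
    acc={n:[viewer.grab_frame(n) for _ in range(3)] for n in('top','scene')}
    for n,fs in acc.items():
        f=fs[-1]; f['img']=np.mean([g['img'] for g in fs],0).astype(np.uint8)
        xs,ys,im=rect(f,.0555,-.15,-.07,-.175,-.110)
        g=im.mean(-1)
        for y in np.arange(-.172,-.116,.004):
            row=g[(ys>y-.001)&(ys<y+.001)].mean(0); m=(xs<-.085)&(xs>-.135)
            base=np.median(row[m]); w=np.clip(base-15-row,0,None)*m
            i=np.argmin(np.where(m,row,999)); w=w*(abs(xs-xs[i])<.008)
            print(n,round(y,3),'base',round(base),'min',round(row[m].min()),'cen',(w*xs).sum()/w.sum() if w.sum()>0 else None)
        out.append(cv2.convertScaleAbs(im,alpha=1.6))
    cv2.imwrite(sys.argv[1],np.vstack([cv2.resize(o,(600,300)) for o in out]))
E
python3 rect.py pics/r1.png
```

```text
[ 0.4777 -0.0271  0.0342] [-1.7238  4.198  14.7527]
top -0.172 base 85 min 80 cen None
top -0.168 base 84 min 45 cen -0.10719193509028903
top -0.164 base 98 min 37 cen -0.10730506064701963
top -0.16 base 109 min 36 cen -0.10707428965445571
top -0.156 base 101 min 38 cen -0.10688238382323353
top -0.152 base 102 min 36 cen -0.10614976423167574
top -0.148 base 106 min 29 cen -0.10673202721534657
top -0.144 base 107 min 38 cen -0.10612980942107263
top -0.14 base 86 min 45 cen -0.10646354354354462
top -0.136 base 75 min 40 cen -0.10650040583195654
top -0.132 base 72 min 37 cen -0.1065839822728722
top -0.128 base 72 min 37 cen -0.10641055987756771
top -0.124 base 72 min 44 cen -0.1062061810892092
top -0.12 base 72 min 45 cen -0.10631806242538056
scene -0.172 base 119 min 86 cen -0.10766199641475721
scene -0.168 base 136 min 57 cen -0.10744903425388509
scene -0.164 base 139 min 56 cen -0.10741358909377019
scene -0.16 base 134 min 55 cen -0.1072201275853202
scene -0.156 base 132 min 52 cen -0.10625855379188816
scene -0.152 base 137 min 51 cen -0.10531205412553134
scene -0.148 base 134 min 63 cen -0.10427811135975994
scene -0.144 base 118 min 80 cen -0.10358360608977883
scene -0.14 base 117 min 71 cen -0.10529780148599835
scene -0.136 base 118 min 70 cen -0.1054501194208101
scene -0.132 base 111 min 69 cen -0.10549437024861415
scene -0.128 base 98 min 62 cen -0.13087706463398308
scene -0.124 base 77 min 18 cen -0.12724561248341817
scene -0.12 base 80 min 16 cen -0.127826254963905
```

View pics/r1.png

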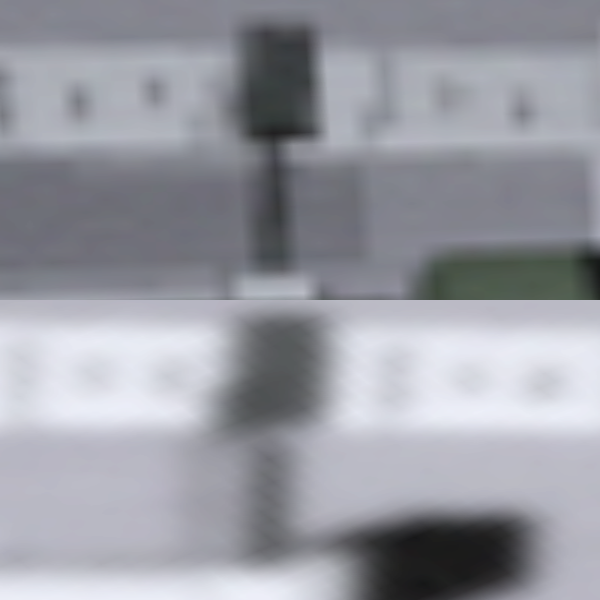

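Rectified views: pointer at x ≈ -0.1064 against the tab centre at -0.1072 in the top view, and -0.1054 against about -0.1064 in the scene view. So 0.8 mm remains. I'll add that, ease the grip to 20 N, and start sliding towards the lever.

>>> move_arm(increments=[[[-0.035,0.08,0],[0,0,0],255],[[0,0,0],[0,0,0],255],[[0,0,0],[0,0,0],255]], force=25)

```text
clock: 7.05
tool_pos: [0.4777, -0.0278, 0.0342]
tool_rot: [[0.0, -0.037, -0.999], [-0.0, -0.999, 0.037], [-1.0, 0.0, -0.0]]
wrist_force: [-1.5, 5.2, 8.0]
opening: 0.0104
```

>>> move_arm(increments=[[[0,0,-0.3],[0,0,0],255],[[0,0,-0.4],[0,0,0],255],[[0,0,-0.4],[0,0,0],255],[[0,0,0],[0,0,0],255]])

```text
clock: 7.38
tool_pos: [0.4809, -0.0283, 0.0334]
tool_rot: [[-0.017, -0.037, -0.999], [-0.001, -0.999, 0.037], [-1.0, 0.001, 0.017]]
wrist_force: [-42.3, 7.2, 24.9]
opening: 0.0108
```

```bash
python3 rect.py pics/r2.png | egrep "^\[|0.1[36]"
```

```text
[ 0.4809 -0.0283  0.0334] [-42.302    7.19    24.9263]
top -0.168 base 84 min 47 cen -0.10708359214053227
top -0.164 base 98 min 37 cen -0.10751337583098189
top -0.16 base 109 min 35 cen -0.1070247954908231
top -0.136 base 74 min 40 cen -0.10737740909719451
top -0.132 base 72 min 40 cen -0.10744661208848741
scene -0.168 base 137 min 58 cen -0.10746198218165488
scene -0.164 base 139 min 56 cen -0.10739665899927514
scene -0.16 base 134 min 54 cen -0.1072225327343985
scene -0.136 base 117 min 68 cen -0.10665149133272615
scene -0.132 base 111 min 68 cen -0.10652941455546172
scene -0.128 base 99 min 62 cen -0.1309282785097304
```

Pointer and tab now agree to about 0.3 mm in the top view. Sliding is friction-limited at 42 N, so I'll ease the grip to 20 N and continue.

>>> move_arm(increments=[[[0,0,-0.3],[0,0,0],255],[[0,0,-0.4],[0,0,0],255],[[0,0,-0.4],[0,0,0],255],[[0,0,-0.4],[0,0,0],255],[[0,0,-0.4],[0,0,0],255]], force=20)

```text
clock: 8.1
tool_pos: [0.496, -0.0289, 0.032]
tool_rot: [[-0.026, -0.037, -0.999], [-0.001, -0.999, 0.037], [-1.0, 0.002, 0.026]]
wrist_force: [-56.1, 6.7, 4.1]
opening: 0.0105
```

>>> move_arm(increments=[[[0,0,-0.4],[0,0,0],255],[[0,0,-0.4],[0,0,0],255],[[0,0,-0.4],[0,0,0],255],[[0,0,-0.4],[0,0,0],255],[[0,0,-0.4],[0,0,0],255]])

```text
clock: 8.52
tool_pos: [0.5146, -0.0296, 0.0313]
tool_rot: [[-0.03, -0.037, -0.999], [-0.0, -0.999, 0.037], [-1.0, 0.001, 0.03]]
wrist_force: [-71.0, 7.5, 4.2]
opening: 0.0107
```

```bash
python3 rect.py pics/r2.png | egrep "^\[|0.1[36]"; python3 look.py pics/l2.png
```

```text
[ 0.5146 -0.0296  0.0313] [-71.008    7.4953   4.1869]
top -0.168 base 85 min 49 cen -0.10728881037528652
top -0.164 base 98 min 37 cen -0.10750063369093842
top -0.16 base 109 min 35 cen -0.10700588743396615
top -0.136 base 75 min 38 cen -0.10706916644891668
top -0.132 base 71 min 40 cen -0.10700072088308282
scene -0.168 base 137 min 57 cen -0.1075243456236921
scene -0.164 base 139 min 56 cen -0.10741626513348841
scene -0.16 base 134 min 54 cen -0.10724927335048053
scene -0.136 base 118 min 71 cen -0.10623410395655652
scene -0.132 base 112 min 70 cen -0.10634412099446221
scene -0.128 base 100 min 63 cen -0.1309325132555691
scene -0.124 base 78 min 19 cen -0.13061577412204117
[ 0.5151 -0.0296  0.0313] [-61.4341   6.4373   0.1728] 0.010670987348201495
tcp rack [-0.1036  0.0244]
scene pointer [(array([338.8, 259. ]), 0.92, array([-0.1104, -0.1431]))]
scene mark [(array([340.8, 261.3]), 0.43, array([-0.1127, -0.1498]))]
scene lever_tip [(array([272.5, 233.5]), 0.85, array([-0.1539,  0.0121]))]
scene bar_centre [(array([289.4, 225.8]), 0.79, array([-0.1028,  0.0014]))]
scene lever_pivot [(array([340.7, 205. ]), 0.97, array([ 0.0104, -0.0683]))]
scene crop origin 294 213 scale 5.714285714285714
top pointer [(array([392. , 177.5]), 0.36, array([-0.3716, -0.0617]))]
top mark [(array([290.1, 139.3]), 0.6, array([-0.1089, -0.1509]))]
top lever_tip []
top bar_centre []
top lever_pivot []
top crop origin 250 119 scale 5.714285714285714
```

The slide resistance depends on speed: it decays from 71 to 61 N at rest. The lever has started to move (about 0.41 rad). I'll continue more slowly.

>>> move_arm(increments=[[[0,0,-0.15],[0,0,0],255],[[0,0,-0.2],[0,0,0],255],[[0,0,-0.2],[0,0,0],255],[[0,0,-0.2],[0,0,0],255],[[0,0,-0.2],[0,0,0],255]])

```text
clock: 9.83
tool_pos: [0.5243, -0.0298, 0.031]
tool_rot: [[-0.029, -0.037, -0.999], [-0.0, -0.999, 0.037], [-1.0, 0.001, 0.029]]
wrist_force: [-64.0, 7.2, 1.0]
opening: 0.0112
```

>>> move_arm(increments=[[[0,0,-0.2],[0,0,0],255],[[0,0,-0.2],[0,0,0],255],[[0,0,-0.2],[0,0,0],255],[[0,0,-0.2],[0,0,0],255],[[0,0,-0.2],[0,0,0],255]])

```text
clock: 10.25
tool_pos: [0.5343, -0.0301, 0.0309]
tool_rot: [[-0.029, -0.037, -0.999], [-0.0, -0.999, 0.037], [-1.0, 0.001, 0.029]]
wrist_force: [-65.9, 7.7, 0.8]
opening: 0.0104
```

>>> move_arm(increments=[[[0,0,-0.2],[0,0,0],255],[[0,0,-0.2],[0,0,0],255],[[0,0,-0.2],[0,0,0],255],[[0,0,-0.2],[0,0,0],255],[[0,0,-0.2],[0,0,0],255]])

```text
clock: 10.67
tool_pos: [0.5444, -0.0304, 0.0307]
tool_rot: [[-0.029, -0.037, -0.999], [-0.0, -0.999, 0.037], [-1.0, 0.001, 0.029]]
wrist_force: [-74.1, 7.8, 1.7]
opening: 0.0108
```

>>> move_arm(increments=[[[0,0,-0.2],[0,0,0],255],[[0,0,-0.2],[0,0,0],255],[[0,0,-0.2],[0,0,0],255],[[0,0,-0.2],[0,0,0],255],[[0,0,-0.2],[0,0,0],255]])

```text
clock: 11.08
tool_pos: [0.5544, -0.0308, 0.0306]
tool_rot: [[-0.029, -0.037, -0.999], [-0.0, -0.999, 0.037], [-1.0, 0.001, 0.029]]
wrist_force: [-51.5, 7.8, -2.2]
opening: 0.0103
```

>>> move_arm(increments=[[[0,0,-0.2],[0,0,0],255],[[0,0,-0.2],[0,0,0],255],[[0,0,-0.2],[0,0,0],255],[[0,0,-0.2],[0,0,0],255],[[0,0,-0.2],[0,0,0],255]])

```text
clock: 11.5
tool_pos: [0.564, -0.0311, 0.0303]
tool_rot: [[-0.03, -0.037, -0.999], [0.0, -0.999, 0.037], [-1.0, 0.001, 0.03]]
wrist_force: [-65.4, 7.2, 2.5]
opening: 0.0107
```

```bash
python3 rect.py pics/r3.png | egrep "^\[|0.1[36]"; python3 look.py pics/l3.png
```

```text
[ 0.564  -0.0311  0.0303] [-65.3697   7.1965   2.5339]
top -0.168 base 24 min 17 cen None
top -0.164 base 32 min 19 cen None
top -0.16 base 47 min 33 cen None
top -0.136 base 51 min 48 cen None
top -0.132 base 49 min 48 cen None
scene -0.168 base 137 min 58 cen -0.10746647800658968
scene -0.164 base 140 min 56 cen -0.10740594609855256
scene -0.16 base 134 min 55 cen -0.10721293584545778
scene -0.136 base 118 min 70 cen -0.10546454748307654
scene -0.132 base 112 min 69 cen -0.1054949505176046
scene -0.128 base 98 min 63 cen -0.13088087061237408
[ 0.5644 -0.0312  0.0303] [-64.4773   7.6002  -3.3879] 0.010931957887974457
tcp rack [-0.1034 -0.0248]
scene pointer [(array([337.8, 257. ]), 0.95, array([-0.1075, -0.1384]))]
scene mark [(array([339.5, 260.8]), 0.54, array([-0.1134, -0.1468]))]
scene lever_tip [(array([283. , 253.9]), 0.95, array([-0.1824, -0.0399]))]
scene bar_centre [(array([376.1, 155. ]), 0.73, array([ 0.2227, -0.0466]))]
scene lever_pivot [(array([339.3, 206.2]), 0.77, array([ 0.0053, -0.0675]))]
scene crop origin 294 213 scale 5.714285714285714
top pointer []
top mark []
top lever_tip []
top bar_centre []
top lever_pivot []
top crop origin 250 119 scale 5.714285714285714
```

View pics/l3.png

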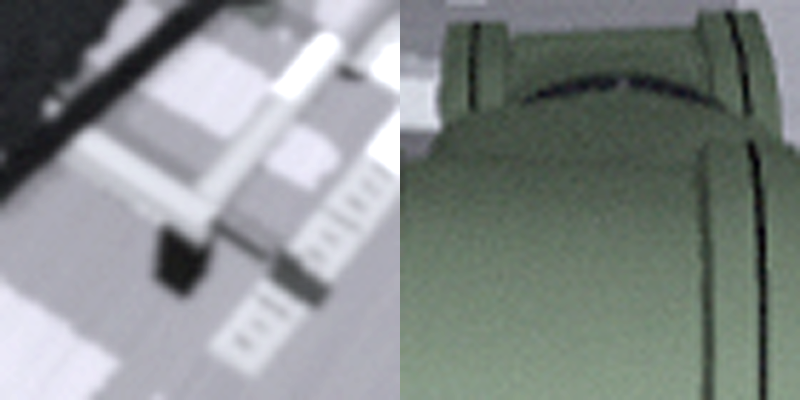

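The scene shows the pointer has crept in by about 1 mm (-0.1055, should be about -0.1064) and the lever is at about 0.1 rad. I'll continue with a small outward correction.

>>> move_arm(increments=[[[0,0.03,-0.2],[0,0,0],255],[[0,0.03,-0.2],[0,0,0],255],[[0,0.03,-0.2],[0,0,0],255],[[0,0.02,-0.2],[0,0,0],255],[[0,0.01,-0.2],[0,0,0],255]])

```text
clock: 12.82
tool_pos: [0.5732, -0.0326, 0.03]
tool_rot: [[-0.032, -0.037, -0.999], [0.0, -0.999, 0.037], [-0.999, 0.001, 0.032]]
wrist_force: [-64.3, 8.0, -4.6]
opening: 0.0106
```

>>> move_arm(increments=[[[0,0,-0.1],[0,0,0],255],[[0,0,-0.1],[0,0,0],255],[[0,0,-0.1],[0,0,0],255]])

```text
clock: 13.07
tool_pos: [0.5749, -0.0327, 0.0299]
tool_rot: [[-0.035, -0.037, -0.999], [0.0, -0.999, 0.037], [-0.999, 0.001, 0.035]]
wrist_force: [-61.3, 7.4, -3.6]
opening: 0.0104
```

```bash
python3 rect.py pics/r4.png | egrep "^\[|e -0.1[36]"; python3 look.py pics/l4.png | grep -v top
```

```text
[ 0.5749 -0.0327  0.0299] [-61.2982   7.3782  -3.5974]
scene -0.168 base 137 min 57 cen -0.10747076526058551
scene -0.164 base 140 min 55 cen -0.10740032900305238
scene -0.16 base 134 min 55 cen -0.1071919258327627
scene -0.136 base 118 min 69 cen -0.10667522168958296
scene -0.132 base 113 min 68 cen -0.1065537645048135
[ 0.5764 -0.0328  0.0299] [-70.9907   8.2563  -2.6342] 0.010763003038574246
tcp rack [-0.1046 -0.0369]
scene pointer [(array([339.9, 261.2]), 0.77, array([-0.1137, -0.1481]))]
scene mark [(array([289.5, 228.4]), 0.58, array([-0.1116, -0.0054]))]
scene lever_tip [(array([293.4, 257.1]), 0.7, array([-0.1749, -0.0632]))]
scene bar_centre [(array([289.4, 225. ]), 0.74, array([-0.101 ,  0.0028]))]
scene lever_pivot [(array([338.2, 203.6]), 0.86, array([ 0.0103, -0.0611]))]
scene crop origin 294 213 scale 5.714285714285714
```

>>> move_arm(increments=[[[0,0,-0.1],[0,0,0],255],[[0,0,-0.1],[0,0,0],255],[[0,0,-0.1],[0,0,0],255]])

```text
clock: 14.22
tool_pos: [0.5787, -0.0329, 0.0298]
tool_rot: [[-0.033, -0.037, -0.999], [0.0, -0.999, 0.037], [-0.999, 0.001, 0.033]]
wrist_force: [-58.2, 7.2, -2.0]
opening: 0.0107
```

```bash
cat > lev.py <<'E'
from rect import *
st=status.read_state(); print(st['tool_pos'],st['wrist_force'],st['tool_rot'][:,0])
f=viewer.grab_frame('scene')
xs,ys,im=rect(f,.0735,-.19,.02,-.12,.0,.0005)
g=im.mean(-1); pts=[]
for x in np.arange(-.17,-.02,.01):
    col=g[:,np.argmin(abs(xs-x))]; d=np.where(col<50)[0]
    if len(d): print(round(x,3),ys[d[0]],ys[d[-1]],len(d))
cv2.imwrite(sys.argv[1],cv2.convertScaleAbs(cv2.resize(im,None,fx=1.8,fy=1.8),alpha=1.6))
E
python3 lev.py pics/lev1.png;python3 rect.py pics/r4.png | egrep "e -0.1[36]"
```

```text
[ 0.5787 -0.0329  0.0298] [-58.176    7.2246  -2.0147] [-0.0334  0.0002 -0.9994]
-0.17 -0.06799999999999995 -0.05799999999999994 21
-0.16 -0.06899999999999995 -0.05799999999999994 23
-0.15 -0.06899999999999995 -0.05799999999999994 23
-0.14 -0.12 -0.015999999999999903 89
-0.13 -0.12 -0.03149999999999992 95
-0.12 -0.06849999999999995 -0.028499999999999914 81
-0.11 -0.06849999999999995 -0.02449999999999991 75
-0.1 -0.06999999999999995 -0.007499999999999896 115
-0.09 -0.06949999999999995 -0.0004999999999998894 139
-0.08 -0.06949999999999995 -0.0004999999999998894 122
-0.07 -0.06899999999999995 -0.0004999999999998894 122
-0.06 -0.06899999999999995 -0.0004999999999998894 118
-0.05 -0.06949999999999995 -0.007999999999999896 106
-0.04 -0.07049999999999995 -0.02249999999999991 79
-0.03 -0.07049999999999995 -0.030499999999999916 54
-0.02 -0.07449999999999996 -0.03599999999999992 45
scene -0.168 base 137 min 57 cen -0.10748383700827814
scene -0.164 base 140 min 56 cen -0.10755521377766526
scene -0.16 base 134 min 55 cen -0.10723593881547315
scene -0.136 base 118 min 69 cen -0.106682237960341
scene -0.132 base 112 min 68 cen -0.10658078545926751
```

View pics/lev1.png

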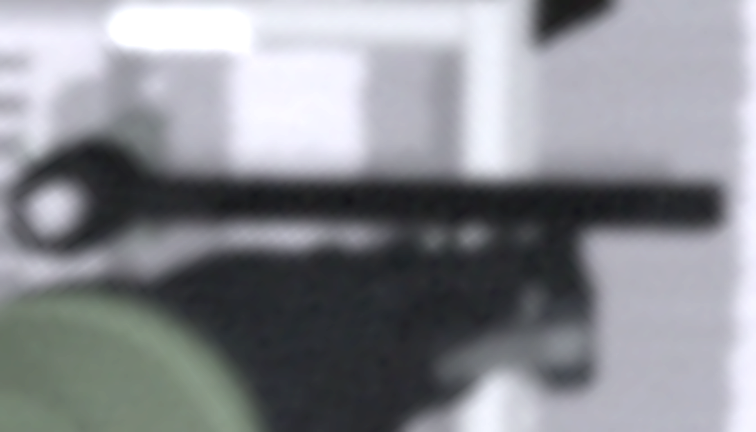

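The rectified view shows the lever nearly square, with about 0.02 rad left: its upper edge drifts from row 178 to 185. The outer finger is touching it. I'll push on gently to feel the stop.

>>> move_arm(increments=[[[0,0,-0.1],[0,0,0],255],[[0,0,-0.1],[0,0,0],255]])

```text
clock: 14.73
tool_pos: [0.5789, -0.0329, 0.0297]
tool_rot: [[-0.038, -0.037, -0.999], [0.0, -0.999, 0.037], [-0.999, 0.001, 0.038]]
wrist_force: [-93.6, 9.8, 16.3]
opening: 0.0104
```

>>> move_arm(increments=[[[0,0,-0.1],[0,0,0],255],[[0,0,0],[0,0,0],255]])

```text
clock: 14.9
tool_pos: [0.5794, -0.033, 0.0297]
tool_rot: [[-0.039, -0.037, -0.999], [0.0, -0.999, 0.037], [-0.999, 0.001, 0.039]]
wrist_force: [-92.1, 9.4, 12.7]
opening: 0.011
```

```bash
python3 lev.py pics/lev2.png | egrep "^\[|^-0.(17|16|15|12|09|08|07|06|05|04) "
```

```text
[ 0.5794 -0.033   0.0297] [-92.1116   9.3601  12.6543] [-0.0386  0.0001 -0.9993]
-0.17 -0.06949999999999995 -0.05899999999999994 22
-0.16 -0.06999999999999995 -0.05899999999999994 23
-0.15 -0.06999999999999995 -0.05849999999999994 24
-0.12 -0.06899999999999995 -0.030499999999999916 78
-0.09 -0.07049999999999995 -0.0019999999999998908 138
-0.08 -0.06999999999999995 -0.0004999999999998894 126
-0.07 -0.06949999999999995 -0.0004999999999998894 128
-0.06 -0.06949999999999995 -0.0004999999999998894 122
-0.05 -0.06949999999999995 -0.010999999999999899 103
-0.04 -0.07099999999999995 -0.02549999999999991 78
```

The force jumped from 58 to 93 N with almost no motion, and the lever edge is straight within noise, so it is on its stop. I'll ease the side push, firm the grip, and check.

>>> move_arm(increments=[[[0,0,0.15],[0,0,0],255],[[0,0,0.15],[0,0,0],255],[[0,0,0.1],[0,0,0],255],[[0,0,0],[0,0,0],255],[[0,0,0],[0,0,0],255]], force=40)

```text
clock: 15.37
tool_pos: [0.5795, -0.0326, 0.0298]
tool_rot: [[-0.029, -0.037, -0.999], [0.001, -0.999, 0.037], [-1.0, 0.001, 0.029]]
wrist_force: [-62.7, 9.4, -10.4]
opening: 0.0108
```

```bash
python3 lev.py pics/lev3.png | egrep "^\[|^-0.(17|16|15|12|09|08|07|06|05|04) "; python3 rect.py pics/r5.png | egrep "e -0.1[36]"; python3 -c "
import cv2;from h import *
f=viewer.grab_frame('scene');cv2.imwrite('pics/fin.png',cv2.resize(f['img'],(800,600)))"
```

```text
[ 0.5795 -0.0326  0.0298] [-62.7422   9.3509 -10.3895] [-0.0292  0.0005 -0.9996]
-0.17 -0.06899999999999995 -0.05849999999999994 22
-0.16 -0.06949999999999995 -0.05849999999999994 23
-0.15 -0.06999999999999995 -0.05849999999999994 24
-0.12 -0.06899999999999995 -0.029499999999999915 80
-0.09 -0.06999999999999995 -0.0014999999999998903 138
-0.08 -0.06999999999999995 -0.0004999999999998894 125
-0.07 -0.06949999999999995 -0.0004999999999998894 127
-0.06 -0.06949999999999995 -0.0004999999999998894 120
-0.05 -0.06949999999999995 -0.007499999999999896 106
-0.04 -0.07099999999999995 -0.02199999999999991 82
scene -0.168 base 137 min 56 cen -0.10746193973643794
scene -0.164 base 140 min 56 cen -0.10742432978229162
scene -0.16 base 134 min 55 cen -0.10721514744801619
scene -0.136 base 118 min 71 cen -0.10628363772632346
scene -0.132 base 113 min 69 cen -0.10631519790512746
```

View pics/fin.png

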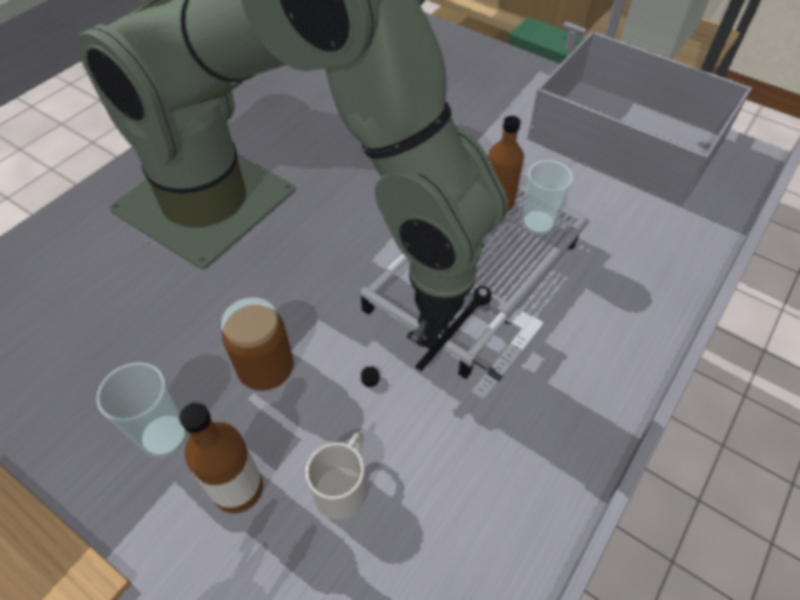

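View pics/lev3.png

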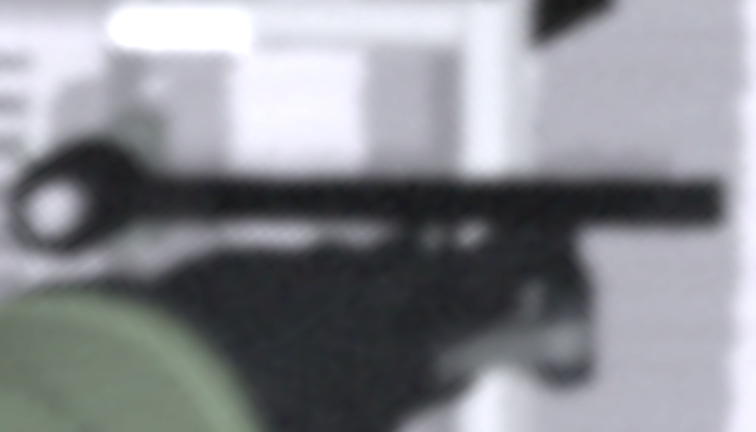

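The pointer is level with the mark (-0.1063, against a target of about -0.1064 in this view). The lever's edge is parallel to the rack's x axis, with the finger holding it against its stop. The bottles, jars, mug and cap are where they were. Handing in.

```bash
python3 -c "
from h import *
print(ctrl.finish_job())"
```

```text
the job is handed in; nothing more can be done
None
```

I handed in the job with the hand still gripping the bar, the pointer at the mark and the lever closed. It took about 16 s of the 40 s allowed.

**What I did:** I gripped the cross-bar on the +y side of the lever and pulled the leg out to the tab. I then slid the same hand along the bar to push the lever round to its stop, making one small outward correction on the way because the leg had crept in about 1 mm. At the end I eased the side push from 92 to 63 N and firmed the grip from 20 to 40 N.

**Last checks:**
- **Pointer:** it was within about 0.3 mm of the tab. This comes from the scene camera only, because the arm hid the ruler from the top camera at the end. I had matched the two views earlier in the pull. The tab reads at the same place as before.
- **Lever:** its edge looked straight along the rack's x, within image noise of about 0.01 rad. The push force jumped from 58 to 93 N with almost no further motion, so it is on its stop.
- **Bystanders:** the bottles, jars, mug and cap look untouched in the final picture.

**What did not go as expected:**
- **Sliding friction:** it was higher than I expected. Readings along the bar were 40–75 N, and the highest wrist force I saw was about 95 N against the limit of 120 N.
- **Network points:** the trained networks' readings for the pointer and mark disagreed by several millimetres. I set the leg from rectified pictures instead.

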